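# Gauge the air gap of a brake with a taper leaf

### The job

Pull the taper gauge with the yellow handle straight up out of the grey stand, leaving the blue one standing there. Slide its blade down into the gap between the two upright plates of the brake jig until it drags snugly against both plates (push down gently, with about 6 newtons, without forcing it). Finish while still holding the gauge by its handle, upright and still at that depth in the gap; do not let go.

Things in the scene. Friction and masses are not known exactly. Their poses are not given: they have to be found in the camera images.
- gauge_grip (a point): centre of the yellow handle of the taper gauge to use (loose, 60 to 110 g). The handle is a block 18 mm thick (its x axis), 24 mm wide (y), 56 mm tall (z, up); this point lies 28 mm above its underside. At the start the underside rests on the stand's top with the blade in a slot: lift 72 mm or more to clear it. Best gripped across the 18 mm, with 40 N or more.
- gauge_tip (a point): tip of the yellow gauge's steel blade, 96 mm below gauge_grip on the same axis. The blade is 14 mm wide (y axis) and 68 mm long below the handle; its thickness (x axis) grows evenly from 1.5 mm at the tip to 10 mm at the handle, 1 mm for every 8 mm of length.
- gauge: the yellow taper gauge as a whole; origin at the centre of the handle's underside, where the blade begins, 68 mm above the tip and 28 mm below gauge_grip; z up along the handle, x across the thickness.
- spare_grip (a point): centre of the blue handle of a second gauge of the same shape, which stays in the stand, 60 mm from the yellow one along the stand's y axis (either may be in either slot). Its top is 136 mm above the bench: carry the yellow one over or round it.
- stand: grey gauge stand, fixed: a block 50 mm (x) by 120 mm (y), 80 mm tall, on a foot plate 64 by 134 mm; origin at the centre of its underside. Two slots 13 mm (x) by 17 mm (y), 74 mm deep, open upward, at y = +30 and -30 mm.
- gap_mouth (a point): middle (within 1 mm) of the gap between the two upright plates, level with their top edges, 112 mm above the bench; x points across the gap from the bright to the dark plate, y along it, z up. The plates and their carriage (top at z = 38 mm) float together along x on rods, up to 7 mm either way from mid-travel, under 1 N, so they centre themselves on the blade; this point moves along.
- bright_plate: bright steel plate with a copper coil behind it, 50 mm along y, 10 mm thick, face looking to +x. The top 6 mm of both plates' faces slope back by 4 mm as a lead-in (mouth 8 mm wider than the gap); below it the faces are parallel. Its origin is of no use: use gap_mouth.
- dark_plate: dark steel plate on four springs, same size, face looking to -x. Its origin is of no use: use gap_mouth.
- gap_set (a joint): setting of the bright plate, 0 to 0.002 m: the gap at rest is 2.5 mm plus this value. It stays as set (locked against pushes under 80 N).
- spring_open (a joint): how far the dark plate is pushed open, m, 0 at rest. Springs: 2 N at 0, 2.5 N more per mm. The blade touches both plates when its tip is 14 mm (gap 2.5 mm) to 30 mm (gap 4.5 mm) below the top edges; each further 8 mm of depth opens it 1 mm. A snug drag is a pinch of 3 to 11 N, 0.4 to 3.6 mm open; the middle is 2 mm open, 16 mm beyond first touch.
- cap: turned aluminium motor end cap, 58 mm across, 16 mm tall, loose on the bench; a bystander. Origin at the centre of its underside.
- stator: wound stator ring with copper-coloured coils, 58 mm across, 23 mm tall, loose on the bench; a bystander. Origin at the centre of its underside.
Mind the look-alikes: they are no part of the job. Of the things that look like the gauge, the smaller one is meant.

How it is judged:
By the outcome, as a careful person would: the job done as asked, in the order asked, and still so for the second after the job is handed in, while the arm keeps its last pose, push and grip.
It also fails if it takes over 38 s, if anything falls off the work surface, if the arm or the gripper's body presses on something with over 40 N, if the wrist force passes 120 N, or if a joint passes its speed limit or range.

### The arm

A 7-joint arm with a two-finger parallel gripper is mounted at the origin on the work surface; the furniture and walls round the work are solid. World frame = base frame: x ahead of the robot, y to its left, z up, the work surface at z = 0. Lengths are in m, angles in rad, forces in N, time in s.
With the tool pointing down it reaches from about 0.4 to 0.9 m from the base axis. Payload 5.5 kg.
Tool frame: the origin (TCP) lies midway between the tips of the shut fingers; the grasp point (between the pads) lies 19 mm behind it (env.grasp_offset is the distance from the TCP to the grasp point, in m); z points along the fingers, y is the direction in which the jaws open and shut (so a half turn about z gives the same grasp; the last joint's range is limited). The gripper opens to 85 mm and grips with 20 to 120 N. Pads are 22 mm wide; open, the fingers measure 114 mm over their backs; the gripper's body (76 mm by 85 mm) begins 54 mm behind the grasp point. The pads swing forward as they close: fully open they stand 13 mm farther back than shut.
Start: joints at [1.517, 0.501, -0.427, 1.55, 0.221, 1.138, -0.21], TCP at [0.203, -0.618, 0.196] pointing down, gripper open.
Joint ranges: [-2.88, 2.88], [-0.31, 2.03], [-1.54, 1.56], [0.2, 2.42], [-1.41, 4.55], [0.19, 2.02], [-2.57, 2.57]. Speed limits (rad/s): [2.57, 2.57, 3.14, 3.14, 3.14, 3.14, 3.14].

### API

Orientations are given as a 3x3 rotation matrix whose columns are the frame's x, y, z axes.
In Python, from cell import env, optics, models gives the robot as it stands. The module is installed in compiled form; this text tells all that it offers.
- The arm moves only by the tool arm_command, never from a script. Its argument "plan" is a list of rows, each an object of numbers: "dx", "dy", "dz": the shift along the tool's x, y, z in cm; "ax", "ay", "az": the turn, a rotation vector about the tool's x, y, z in rad; "grip": the opening, from -1 (shut) to 1 (fully open). In form: [{"dx": .., "dy": .., "dz": .., "ax": .., "ay": .., "az": .., "grip": ..}, ...]. A call has 1 to 12 rows; each row shifts and turns the commanded pose from where the row before left it, along the tool's axes as they then stand; what a row does not reach is not made up. A row lasts 1/12 s, in which the tool goes at most 41.7 mm and 7.16 degrees, less where a joint would pass 70% of its speed; a pose out of reach is approached as far as the arm can. A call is refused whole if a number of a shift passes 4.17 or a number of a turn 0.125, either way. A call with a gripper value outside its range is refused whole. The fingers move at their own pace and stop on an object; "force" is the grip in N (left out, the last holds). Time passes only in rows, so rows that do not move let the fingers close. It gives the time, the measured TCP pose, the force and the opening at its end, in the units of the state.
- env.get_obs(): the state, without advancing time (a new reading comes with each control period).
- optics.read_camera(name): name is "scene" or "top" or "wrist"; returns a dict with "pixels" (480x640x3 uint8, blue, green, red), "range_z" (480x640 float32, m along the optical axis (not along the pixel's ray), 0 where there is no reading), "camera_matrix" (3x3 intrinsics, pixels), "k1" (the pictures are not rectified: a ray, as slopes to the right and down, at radius r is drawn at 1 + k1 r^2 times it, then the intrinsics apply), "xyz" and "orientation" of the camera in the world. Camera axes: x right, y up, looking along -z (the intrinsics and any distortion apply to the point x, -y, -z); pixel columns grow to the right and rows downward; lengths in m; the calibration is good to about 2 mm. A picture is of the moment at which its call begins.
- env.hand_in(): hands the job in, once; it reports no verdict.
Trained networks look in a picture, given as the dict that the camera call returned (one of the last four; its "shot" number tells which), for a name from the list of things; names that differ only in an ending like _2 or _b are one class to them, and where a whole thing is asked for, a point or a joint stands for the part that bears it (a point fixed in the world has none). Each returns a list of dicts, best first, with "score" (0 to 1); they miss things now and then, are a little off and sometimes report something else, mostly with a low value. They report only what shows in the picture. A call takes as long as a camera call. They do not tell look-alikes from the thing itself.
- models.recognise(target, picture): "rect" ([left, top, right, bottom] in pixels, round what is visible of it).
- models.silhouettes(target, picture): "region" (480x640 bool, what is visible of it) and "rect" ([left, top, right, bottom] in pixels, round what is visible of it).
- models.mark_of(target, picture): "xy" ([column, row] in pixels: a listed point, or the origin of a listed thing).
The state is a dict: "time_s": time; "q": joint angles; "joint_vel": joint speeds; "effort": joint torques, N m; "eef_pos": TCP position; "tool_rot": TCP orientation; "ft_force": force on the tool from outside, world axes, zero at the start; "torque": the same for the moment, N m; "gripper_width": finger opening in m.
Only numpy, scipy, OpenCV 4.12 (cv2) and the standard library are available. Lean on these libraries where they do the work, as an engineer would, in place of code of your own. Each camera call takes 0.05 s, during which the arm holds its last target. There are 200 camera calls.

## Working session

There is one attempt and no reset: what is moved stays moved. The work goes in short steps, Python scripts to look and compute and a tool call to move; the robot and the scene stay as the last step left them, time stands still between calls to the robot, and variables do not carry over. Pictures are saved under pics/ and viewed, on a budget of 10 in all, crops included, one or two more only if the job needs it, and the job is handed in when it is done.

Besides the shell and the picture viewer there is one more tool, called after ">>>" by a JSON object that holds its "name" and its "arguments", one argument or row to a line. arm_command: Moves the arm, as the interface text tells. Its arguments: {"type":"object","properties":{"plan":{"type":"array","items":{"type":"object","properties":{"dx":{"type":"number"},"dy":{"type":"number"},"dz":{"type":"number"},"ax":{"type":"number"},"ay":{"type":"number"},"az":{"type":"number"},"grip":{"type":"number"}}}},"force":{"type":"number"}},"required":["plan"]}

```bash
mkdir -p pics
cat > h.py <<'E'
import numpy as np, cv2
from cell import env, optics, models
def world(p, uv, d):
    K=p["camera_matrix"]; x=cv2.undistortPoints(np.array([[uv]],float),np.array(K,float),np.array([p["k1"],0,0,0.]))[0,0]
    return np.array(p["xyz"])+np.array(p["orientation"])@np.array([x[0]*d,-x[1]*d,-d])
def atz(p,uv,z):
    a=world(p,uv,1.)-np.array(p["xyz"]); o=np.array(p["xyz"]); return o+a*(z-o[2])/a[2]
def cloud(p):
    d=p["range_z"]; v,u=np.mgrid[0:480,0:640]
    x=cv2.undistortPoints(np.stack([u,v],-1).reshape(-1,1,2).astype(float),np.array(p["camera_matrix"],float),np.array([p["k1"],0,0,0.])).reshape(480,640,2)
    c=np.stack([x[...,0]*d,-x[...,1]*d,-d],-1)
    return c@np.array(p["orientation"]).T+np.array(p["xyz"])
E
python3 - <<'E'
from h import *
print(env.get_obs()["tool_rot"],env.grasp_offset)
ims=[]
for n in("scene","top"):
    p=optics.read_camera(n); cv2.imwrite(f"pics/{n}1.png",p["pixels"]); print(n,p["xyz"],p["k1"])
    P=cloud(p)
    for t in["gauge_grip","spare_grip","gap_mouth","stand"]:
        for r in models.mark_of(t,p)[:3]:
            u,v=map(int,np.round(r["xy"])); print(t,round(r["score"],2),r["xy"],P[v,u].round(3) if 0<=u<640 and 0<=v<480 else "")
E
```

```text
[[ 9.50224434e-01  3.11565744e-01 -5.59145006e-04]
 [ 3.11566243e-01 -9.50222620e-01  1.85691913e-03]
 [ 4.72401587e-05 -1.93870064e-03 -9.99998120e-01]] 0.0187
scene [ 0.05862075 -0.20450086  0.72911923] 0.03361321304557941
gauge_grip 0.97 [195.7, 186.9] [0.507 0.439 0.144]
gauge_grip 0.84 [234.1, 221.9] [0.505 0.342 0.117]
spare_grip 0.56 [264.2, 228.7] [0.524 0.288 0.118]
gap_mouth 0.84 [425.4, 306.3] [ 0.562 -0.011  0.111]
stand 0.98 [250.3, 270.5] [0.499 0.307 0.023]
top [0.52911546 0.25037251 0.93839389] 0.01787300114752459
gauge_grip 0.66 [203.1, 273.6] [0.531 0.432 0.177]
gauge_grip 0.54 [261.2, 283.4] [0.517 0.345 0.138]
spare_grip 0.63 [293.0, 276.9] [0.527 0.292 0.135]
gap_mouth 0.57 [475.8, 261.6] [ 0.555 -0.025  0.105]
stand 0.66 [278.1, 280.1] [0.521 0.321 0.081]
stand 0.46 [291.6, 276.7] [0.527 0.293 0.137]
```

View pics/scene1.png

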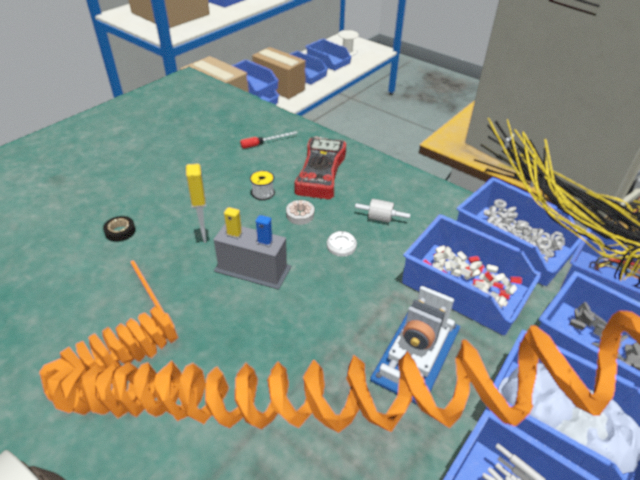

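View pics/top1.png

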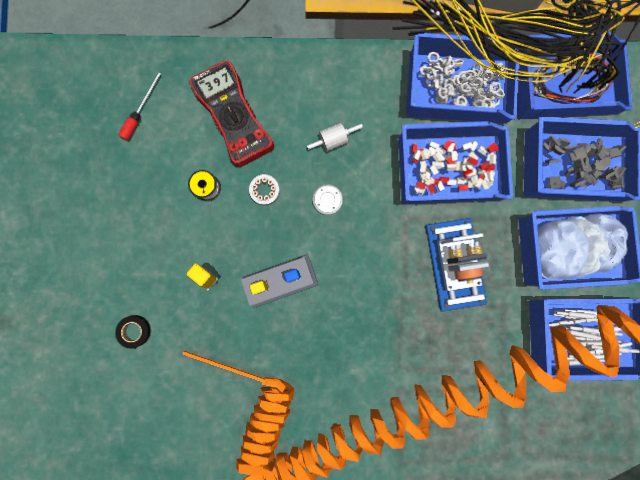

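The scene view shows the yellow gauge in the stand at scene (233,222), beside the blue one at (264,228). A larger free-standing look-alike is at (196,187). The jig is at top (462,265), and an orange hose hangs in front of it. Next I'll get the geometry from depth.

Run:
```python
from h import *
p=optics.read_camera("top"); P=cloud(p); px=p["pixels"].astype(int); B,G,R=px[...,0],px[...,1],px[...,2]
valid=p["range_z"]>0
def rect(m,name):
    q=P[m]; c,(w,h),a=cv2.minAreaRect((q[:,:2]*1000).astype(np.float32)); print(name,m.sum(),np.round(c,1),round(w,1),round(h,1),round(a,1),"z",np.percentile(q[:,2],[5,50,95]).round(3),"med",np.median(q,0).round(4))
x,y,z=P[...,0],P[...,1],P[...,2]
st=valid&(abs(x-.52)<.07)&(abs(y-.315)<.085)
rect(st&(abs(z-.08)<.006),"standtop")
rect(st&(z>.12)&(R>B+60),"yellow"); rect(st&(z>.12)&(B>R+60),"blue")
jg=valid&(abs(x-.55)<.09)&(abs(y+.01)<.07)
rect(jg&(z>.1)&(z<.125),"plates"); rect(jg&(z>.03)&(z<.125),"jig")
for h in np.arange(.04,.2,.02): print(h.round(2),(jg&(abs(z-h)<.01)).sum(),end=" ")
o=valid&(R>180)&(G>80)&(G<150)&(B<70)&(z>.01)
for a in np.arange(-.35,.5,.06):
    m=o&(abs(y-a)<.03)
    if m.sum()>20: print("hose y",a.round(2),"x",np.percentile(x[m],[1,99]).round(2),"z",np.percentile(z[m],[1,99]).round(2))
s=cv2.resize(p["pixels"][205:325,410:500],None,fx=6,fy=5,interpolation=cv2.INTER_CUBIC)
cv2.imwrite("pics/jig.png",s)
# z map of jig
sub=P[220:310:3,425:490:3,2]; print(); print((sub*1000).astype(int))
print(models.recognise("bright_plate",p)[:1],models.recognise("dark_plate",p)[:1])
```

```text
standtop 1633 [550.3 334.6] 116.1 119.8 19.6 z [0.078 0.081 0.084] med [0.5211 0.3263 0.0811]
yellow 155 [509.5 351.4] 18.0 22.8 18.8 z [0.133 0.137 0.139] med [0.5099 0.3512 0.1368]
blue 148 [530.1 295.2] 17.6 23.2 19.3 z [0.134 0.137 0.139] med [0.5302 0.2952 0.1367]
plates 510 [565.6 -14.4] 72.2 54.9 9.4 z [0.101 0.111 0.115] med [ 0.5603 -0.0142  0.1109]
jig 2422 [554.3 -16.7] 145.6 71.2 9.5 z [0.032 0.055 0.113] med [ 0.5566 -0.0079  0.055 ]
0.04 1180 0.06 190 0.08 165 0.1 583 0.12 304 0.14 0 0.16 0 0.18 0 hose y -0.35 x [1.04 1.06] z [0.04 0.04]
hose y -0.23 x [0.42 1.05] z [0.04 0.21]
hose y -0.17 x [0.39 0.48] z [0.2  0.29]
hose y -0.11 x [0.36 0.45] z [0.15 0.26]
hose y -0.05 x [0.32 0.8 ] z [0.07 0.22]
hose y 0.01 x [0.29 0.39] z [0.1  0.19]
hose y 0.07 x [0.26 0.84] z [0.07 0.15]
hose y 0.13 x [0.23 1.04] z [0.04 0.14]
hose y 0.19 x [0.2  0.28] z [0.06 0.11]
hose y 0.25 x [0.18 0.71] z [0.03 0.1 ]
hose y 0.31 x [0.16 0.33] z [0.01 0.08]
hose y 0.37 x [0.17 0.35] z [0.01 0.06]
hose y 0.43 x [0.35 0.37] z [0.01 0.02]
hose y 0.49 x [0.37 0.38] z [0.01 0.02]

[[  0   1   1  -2
[... 2185 characters left out ...]
13  26  26
   12   9   1   2]
 [ -3   0   5   0   8  10  11  10  25  30  12  10  13  11  15  12  24  24
   13  12  10   0]
 [  0   2  -1   0   3  14  14  10  24  25  13  12  13  13 938  12  22  29
   30  33  13  -2]
 [  1   1   0   1   2  17  14  13  13  28  25  29  31  29  30  33  31  30
   31  34  13   1]
 [  2   0   2   4   6  12  13  28  32  31  32  32  32  30  30  30  12  14
   14  11  13   1]
 [ -1   4   1   0  -3   8  13  22  29  31  13  12  14  18  14  15  10  13
   15  12  10   2]
 [  0   1   2   0   1   9  12  18  12  12  13  12   8   9   8   2   5   0
    1   1   2   0]]
[{'rect': [445.6, 261.1, 489.9, 284.1], 'score': 0.69}] [{'rect': [443.9, 242.0, 487.6, 266.8], 'score': 0.56}]
```

View pics/jig.png

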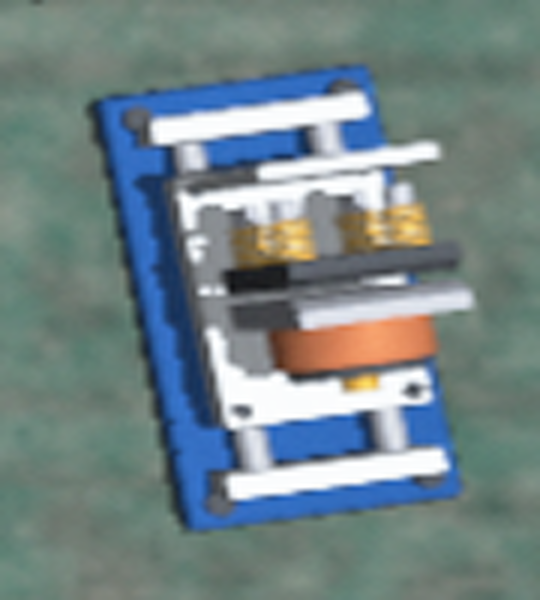

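The crop shows the jig: bright plate in front of the copper coil, dark plate behind it, with the gap centre at about top px (467.5,262.4) and a yaw of about 9.5°. The stand's yaw is about 19.5°. I'll check the hose extent and the gap centre before moving.

Run:
```python
from h import *
p=optics.read_camera("scene"); P=cloud(p); px=p["pixels"].astype(int); B,G,R=px[...,0],px[...,1],px[...,2]
x,y,z=P[...,0],P[...,1],P[...,2]
o=(p["range_z"]>0)&(R>180)&(G>80)&(G<160)&(B<90)&(z>.01)
for a in np.arange(-.5,.2,.06):
    m=o&(abs(y-a)<.03)
    if m.sum()>20: print("hose y",a.round(2),"x",np.percentile(x[m],[2,98]).round(2),"z",np.percentile(z[m],[2,98]).round(2))
t=optics.read_camera("top"); print("gap",atz(t,(467.5,262.4),.112).round(4))
for r in models.mark_of("gap_mouth",t)[:2]+[0]:
    if r: print(r["xy"],atz(t,r["xy"],.112).round(4))
for r in models.mark_of("gap_mouth",p)[:2]: print(r["xy"],atz(p,r["xy"],.112).round(4))
m=(p["range_z"]>0)&(abs(x-.51)<.03)&(abs(y-.35)<.03)&(z>.125)&(R>B+60); print(m.sum(),P[m].mean(0),P[m].min(0),P[m].max(0))
```

```text
hose y -0.26 x [0.43 0.52] z [0.25 0.33]
hose y -0.2 x [0.39 0.48] z [0.2  0.29]
hose y -0.14 x [0.36 0.47] z [0.17 0.28]
hose y -0.08 x [0.33 0.4 ] z [0.14 0.22]
hose y -0.02 x [0.31 0.39] z [0.11 0.2 ]
hose y 0.04 x [0.26 0.36] z [0.08 0.17]
hose y 0.1 x [0.24 0.33] z [0.06 0.14]
hose y 0.16 x [0.22 0.28] z [0.05 0.12]
gap [ 0.5544 -0.0076  0.112 ]
[474.3, 263.6] [ 0.5525 -0.0193  0.112 ]
[427.4, 308.5] [ 0.5589 -0.0169  0.112 ]
142 [0.50634639 0.34726917 0.13310385] [0.49725537 0.33626027 0.12511151] [0.51904892 0.36184466 0.13743115]
```

>>> {"name": "arm_command", "arguments": {
  "plan": [
    {"dz": -3,"dy": -1,"grip": 1},
    {"dz": -3,"dy": -1,"grip": 1},
    {"dz": -3,"dy": -1,"grip": 1},
    {"dz": -3,"dy": -1,"grip": 1},
    {"dz": -3,"dy": -1,"grip": 1},
    {"dz": -3,"dy": -1,"grip": 1},
    {"dz": -3,"dy": -1,"grip": 1},
    {"dz": -3,"dy": -1,"grip": 1},
    {"dz": -3,"dy": -1,"grip": 1},
    {"dz": -3,"dy": -1,"grip": 1},
    {"grip": 1}
  ]
}}

```text
validation failed for argument at $.pl...
```

>>> {"name": "arm_command", "arguments": {
  "plan": [
    {"dx": 3.8,"az": -0.069,"grip": 1},
    {"dx": 3.8,"az": -0.069,"grip": 1},
    {"dx": 3.8,"az": -0.069,"grip": 1},
    {"dx": 3.8,"az": -0.069,"grip": 1},
    {"dx": 3.8,"az": -0.069,"grip": 1},
    {"dx": 3.8,"az": -0.069,"grip": 1},
    {"dx": 3.8,"az": -0.069,"grip": 1},
    {"dx": 3.8,"az": -0.069,"grip": 1},
    {"dx": 3.8,"az": -0.069,"grip": 1},
    {"dx": 3.8,"az": -0.069,"grip": 1},
    {"dx": 3.8,"az": -0.069,"grip": 1},
    {"dx": 3.8,"az": -0.069,"grip": 1}
  ]
}}

```text
validation failed for argument at $.pl...
```

Every row probably needs all the fields.

>>> {"name": "arm_command", "arguments": {
  "plan": [
    {"dx": 0,"dy": -1,"dz": -3,"ax": 0,"ay": 0,"az": 0,"grip": 1},
    {"dx": 0,"dy": -1,"dz": -3,"ax": 0,"ay": 0,"az": 0,"grip": 1},
    {"dx": 0,"dy": -1,"dz": -3,"ax": 0,"ay": 0,"az": 0,"grip": 1},
    {"dx": 0,"dy": -1,"dz": -3,"ax": 0,"ay": 0,"az": 0,"grip": 1},
    {"dx": 0,"dy": -1,"dz": -3,"ax": 0,"ay": 0,"az": 0,"grip": 1},
    {"dx": 0,"dy": -1,"dz": -3,"ax": 0,"ay": 0,"az": 0,"grip": 1},
    {"dx": 0,"dy": -1,"dz": -3,"ax": 0,"ay": 0,"az": 0,"grip": 1},
    {"dx": 0,"dy": -1,"dz": -3,"ax": 0,"ay": 0,"az": 0,"grip": 1},
    {"dx": 0,"dy": -1,"dz": -3,"ax": 0,"ay": 0,"az": 0,"grip": 1},
    {"dx": 0,"dy": -1,"dz": -3,"ax": 0,"ay": 0,"az": 0,"grip": 1}
  ]
}}

```text
time_s: 1.68
eef_pos: [0.1712, -0.5218, 0.4982]
tool_rot: [[0.95, 0.312, -0.0], [0.312, -0.95, -0.001], [-0.0, 0.001, -1.0]]
ft_force: [0.3, -1.1, 0.5]
gripper_width: 0.0855
```

>>> {"name": "arm_command", "arguments": {
  "plan": [
    {"dx": 3.8,"dy": 0,"dz": 0,"ax": 0,"ay": 0,"az": -0.069,"grip": 1},
    {"dx": 3.8,"dy": 0,"dz": 0,"ax": 0,"ay": 0,"az": -0.069,"grip": 1},
    {"dx": 3.8,"dy": 0,"dz": 0,"ax": 0,"ay": 0,"az": -0.069,"grip": 1},
    {"dx": 3.8,"dy": 0,"dz": 0,"ax": 0,"ay": 0,"az": -0.069,"grip": 1},
    {"dx": 3.8,"dy": 0,"dz": 0,"ax": 0,"ay": 0,"az": -0.069,"grip": 1},
    {"dx": 3.8,"dy": 0,"dz": 0,"ax": 0,"ay": 0,"az": -0.069,"grip": 1},
    {"dx": 3.8,"dy": 0,"dz": 0,"ax": 0,"ay": 0,"az": -0.069,"grip": 1},
    {"dx": 3.8,"dy": 0,"dz": 0,"ax": 0,"ay": 0,"az": -0.069,"grip": 1},
    {"dx": 3.8,"dy": 0,"dz": 0,"ax": 0,"ay": 0,"az": -0.069,"grip": 1},
    {"dx": 3.8,"dy": 0,"dz": 0,"ax": 0,"ay": 0,"az": -0.069,"grip": 1},
    {"dx": 3.8,"dy": 0,"dz": 0,"ax": 0,"ay": 0,"az": -0.069,"grip": 1},
    {"dx": 3.8,"dy": 0,"dz": 0,"ax": 0,"ay": 0,"az": -0.069,"grip": 1}
  ]
}}

```text
time_s: 2.68
eef_pos: [0.5123, -0.2369, 0.4963]
tool_rot: [[0.41, 0.912, 0.0], [0.912, -0.41, -0.0], [0.0, 0.0, -1.0]]
ft_force: [1.0, -0.4, -0.7]
gripper_width: 0.0853
```

>>> {"name": "arm_command", "arguments": {
  "plan": [
    {"dx": 3.8,"dy": 0,"dz": 0,"ax": 0,"ay": 0,"az": -0.069,"grip": 1},
    {"dx": 3.8,"dy": 0,"dz": 0,"ax": 0,"ay": 0,"az": -0.069,"grip": 1},
    {"dx": 3.8,"dy": 0,"dz": 0,"ax": 0,"ay": 0,"az": -0.069,"grip": 1},
    {"dx": 3.8,"dy": 0,"dz": 0,"ax": 0,"ay": 0,"az": -0.069,"grip": 1},
    {"dx": 3.8,"dy": 0,"dz": 0,"ax": 0,"ay": 0,"az": -0.069,"grip": 1},
    {"dx": 3.8,"dy": 0,"dz": 0,"ax": 0,"ay": 0,"az": -0.069,"grip": 1},
    {"dx": 3.8,"dy": 0,"dz": 0,"ax": 0,"ay": 0,"az": -0.069,"grip": 1},
    {"dx": 3.8,"dy": 0,"dz": 0,"ax": 0,"ay": 0,"az": -0.069,"grip": 1},
    {"dx": 3.8,"dy": 0,"dz": 0,"ax": 0,"ay": 0,"az": -0.069,"grip": 1},
    {"dx": 3.8,"dy": 0,"dz": 0,"ax": 0,"ay": 0,"az": -0.069,"grip": 1},
    {"dx": 3.8,"dy": 0,"dz": 0,"ax": 0,"ay": 0,"az": -0.069,"grip": 1}
  ]
}}

```text
time_s: 3.6
eef_pos: [0.5441, 0.1701, 0.4963]
tool_rot: [[-0.33, 0.944, 0.0], [0.944, 0.33, 0.0], [0.0, 0.0, -1.0]]
ft_force: [0.7, 0.2, 0.1]
gripper_width: 0.0855
```

>>> {"name": "arm_command", "arguments": {
  "plan": [
    {"dx": 2.27,"dy": 0.33,"dz": 3,"ax": 0,"ay": 0,"az": 0,"grip": 1},
    {"dx": 2.27,"dy": 0.33,"dz": 3,"ax": 0,"ay": 0,"az": 0,"grip": 1},
    {"dx": 2.27,"dy": 0.33,"dz": 3,"ax": 0,"ay": 0,"az": 0,"grip": 1},
    {"dx": 2.27,"dy": 0.33,"dz": 3,"ax": 0,"ay": 0,"az": 0,"grip": 1},
    {"dx": 2.27,"dy": 0.33,"dz": 3,"ax": 0,"ay": 0,"az": 0,"grip": 1},
    {"dx": 2.27,"dy": 0.33,"dz": 3,"ax": 0,"ay": 0,"az": 0,"grip": 1},
    {"dx": 2.27,"dy": 0.33,"dz": 3,"ax": 0,"ay": 0,"az": 0,"grip": 1},
    {"dx": 2.27,"dy": 0.33,"dz": 3,"ax": 0,"ay": 0,"az": 0,"grip": 1},
    {"dx": 0,"dy": 0,"dz": 0,"ax": 0,"ay": 0,"az": 0,"grip": 1}
  ]
}}

```text
time_s: 4.35
eef_pos: [0.5047, 0.3512, 0.2504]
tool_rot: [[-0.333, 0.943, -0.008], [0.943, 0.333, -0.002], [0.001, -0.009, -1.0]]
ft_force: [-0.7, 0.3, -0.3]
gripper_width: 0.0854
```

Run:
```python
from h import *
p=optics.read_camera("wrist"); P=cloud(p); px=p["pixels"].astype(int); B,G,R=px[...,0],px[...,1],px[...,2]
cv2.imwrite("pics/w1.png",p["pixels"]); print(p["xyz"])
x,y,z=P[...,0],P[...,1],P[...,2]
ok=(p["range_z"]>0)&(z>.13)&(z<.145)&(abs(x-.52)<.07)&(abs(y-.32)<.09)
for n,m in(("y",ok&(R>B+60)),("b",ok&(B>R+60))):
    q=P[m]; print(n,len(q),cv2.minAreaRect((q[:,:2]*1000).astype(np.float32)),np.median(q[:,2]))
o=env.get_obs(); print(o["eef_pos"],o["tool_rot"][:,1],o["time_s"],o["ft_force"])
```

```text
[0.47933603 0.42582639 0.42738228]
y 463 ((508.3734436035156, 351.54266357421875), (16.626928329467773, 22.61966323852539), 19.324546813964844) 0.13516425431978513
b 427 ((528.572509765625, 294.8728942871094), (17.63765525817871, 23.42363739013672), 19.99994468688965) 0.13507894148659444
[0.50670677 0.34985461 0.2530994 ] [ 0.94337477  0.33167523 -0.00596526] 4.4 [-0.6126242   0.48045116  0.15512262]
```

View pics/w1.png

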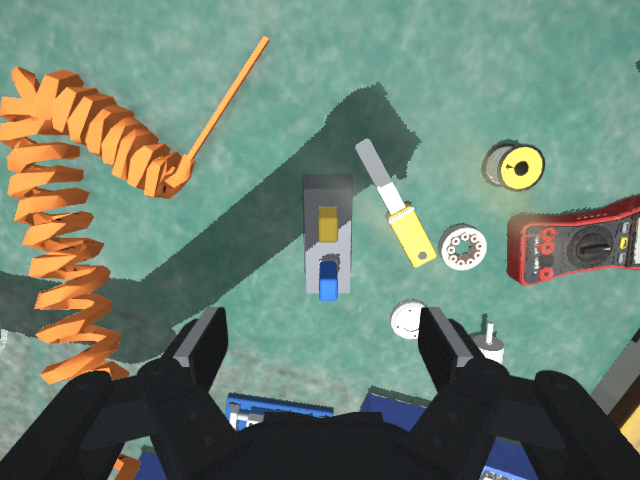

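The wrist view shows the yellow handle at (328,224), the blue one at (328,282), and the jaws across the thickness. The big look-alike is at (410,235), close to the gripper, so I'll check its clearance.

Run:
```python
from h import *
R0=env.get_obs()["tool_rot"]
for n in("wrist","scene","top"):
    p=optics.read_camera(n); P=cloud(p)
    x,y,z=P[...,0],P[...,1],P[...,2]
    m=(p["range_z"]>0)&(z>.02)&(z<.2)&(abs(x-.53)<.05)&(y>.39)&(y<.5); q=P[m]
    if len(q)<20: print(n,len(q)); continue
    for lo,hi in((.02,.1),(.1,.15),(.15,.2)):
        s=q[(q[:,2]>lo)&(q[:,2]<hi)]
        if len(s)>10:
            t=(s[:,:2]-[.509,.351])@R0[:2,:2]; print(n,lo,len(s),"toolx",np.percentile(t[:,0],[3,97]).round(3),"tooly",np.percentile(t[:,1],[3,97]).round(3),"zmax",s[:,2].max().round(3))
```

```text
wrist 0
scene 0
top 18
```

Run:
```python
from h import *
p=optics.read_camera("scene"); P=cloud(p); cv2.imwrite("pics/s2.png",p["pixels"])
x,y,z=P[...,0],P[...,1],P[...,2]; px=p["pixels"].astype(int)
w=optics.read_camera("wrist"); W=cloud(w)
for uv in((410,235),(425,255),(375,160),(395,205),(520,167),(463,247)): print(uv,W[uv[1],uv[0]].round(3))
```

```text
(410, 235) [0.631 0.346 0.025]
(425, 255) [ 0.672  0.322 -0.   ]
(375, 160) [0.556 0.419 0.015]
(395, 205) [0.598 0.376 0.026]
(520, 167) [0.714 0.467 0.042]
(463, 247) [0.71  0.352 0.012]
```

View pics/s2.png

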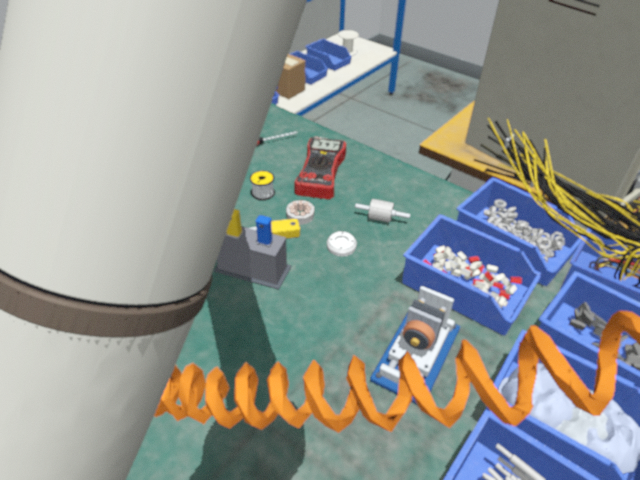

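The large look-alike has toppled and now lies on the bench behind the stand, clear of the work. The force readings gave no sign that I touched it. The target gauge hasn't moved. Descending.

>>> {"name": "arm_command", "arguments": {
  "plan": [
    {"dx": 0.05,"dy": 0.25,"dz": 2.0,"ax": 0,"ay": 0,"az": 0,"grip": 1},
    {"dx": 0,"dy": 0,"dz": 2.6,"ax": 0,"ay": 0,"az": 0,"grip": 1},
    {"dx": 0,"dy": 0,"dz": 2.6,"ax": 0,"ay": 0,"az": 0,"grip": 1},
    {"dx": 0,"dy": 0,"dz": 2.6,"ax": 0,"ay": 0,"az": 0,"grip": 1},
    {"dx": 0,"dy": 0,"dz": 2.6,"ax": 0,"ay": 0,"az": 0,"grip": 1},
    {"dx": 0,"dy": 0,"dz": 2.6,"ax": 0,"ay": 0,"az": 0,"grip": 1},
    {"dx": 0,"dy": 0,"dz": 0.6,"ax": 0,"ay": 0,"az": 0,"grip": 1},
    {"dx": 0,"dy": 0,"dz": 0,"ax": 0,"ay": 0,"az": 0,"grip": 1},
    {"dx": 0,"dy": 0,"dz": 0,"ax": 0,"ay": 0,"az": 0,"grip": 1},
    {"dx": 0,"dy": 0,"dz": 0,"ax": 0,"ay": 0,"az": 0,"grip": 1}
  ]
}}

```text
time_s: 5.48
eef_pos: [0.5136, 0.3509, 0.1028]
tool_rot: [[-0.326, 0.945, 0.003], [0.945, 0.326, 0.002], [0.001, 0.003, -1.0]]
ft_force: [-0.8, 0.0, -0.5]
gripper_width: 0.0854
```

>>> {"name": "arm_command", "arguments": {
  "plan": [
    {"dx": 0.2,"dy": -0.42,"dz": 0.7,"ax": 0,"ay": 0,"az": 0,"grip": 1},
    {"dx": 0,"dy": 0,"dz": 0,"ax": 0,"ay": 0,"az": 0,"grip": 0},
    {"dx": 0,"dy": 0,"dz": 0,"ax": 0,"ay": 0,"az": 0,"grip": -0.2},
    {"dx": 0,"dy": 0,"dz": 0,"ax": 0,"ay": 0,"az": 0,"grip": -0.2},
    {"dx": 0,"dy": 0,"dz": 0,"ax": 0,"ay": 0,"az": 0,"grip": -0.2}
  ],
  "force": 60
}}

```text
time_s: 5.9
eef_pos: [0.5077, 0.3506, 0.0937]
tool_rot: [[-0.327, 0.945, 0.0], [0.945, 0.327, 0.0], [-0.0, 0.0, -1.0]]
ft_force: [-0.1, -0.4, 0.5]
gripper_width: 0.0387
```

>>> {"name": "arm_command", "arguments": {
  "plan": [
    {"dx": 0,"dy": 0.1,"dz": 0,"ax": 0,"ay": 0,"az": 0,"grip": -0.5},
    {"dx": 0,"dy": 0,"dz": 0,"ax": 0,"ay": 0,"az": 0,"grip": -1},
    {"dx": 0,"dy": 0,"dz": 0,"ax": 0,"ay": 0,"az": 0,"grip": -1},
    {"dx": 0,"dy": 0,"dz": 0,"ax": 0,"ay": 0,"az": 0,"grip": -1},
    {"dx": 0,"dy": 0,"dz": 0,"ax": 0,"ay": 0,"az": 0,"grip": -1},
    {"dx": 0,"dy": 0,"dz": 0,"ax": 0,"ay": 0,"az": 0,"grip": -1}
  ],
  "force": 60
}}

```text
time_s: 6.4
eef_pos: [0.5089, 0.3511, 0.0938]
tool_rot: [[-0.327, 0.945, 0.001], [0.945, 0.327, 0.001], [0.0, 0.001, -1.0]]
ft_force: [0.4, 0.9, 3.5]
gripper_width: 0.0155
```

>>> {"name": "arm_command", "arguments": {
  "plan": [
    {"dx": 0,"dy": 0,"dz": -0.5,"ax": 0,"ay": 0,"az": 0,"grip": -1},
    {"dx": 0,"dy": 0,"dz": -1.5,"ax": 0,"ay": 0,"az": 0,"grip": -1},
    {"dx": 0,"dy": 0,"dz": -2,"ax": 0,"ay": 0,"az": 0,"grip": -1},
    {"dx": 0,"dy": 0,"dz": -2,"ax": 0,"ay": 0,"az": 0,"grip": -1},
    {"dx": 0,"dy": 0,"dz": -2,"ax": 0,"ay": 0,"az": 0,"grip": -1},
    {"dx": 0,"dy": 0,"dz": -2,"ax": 0,"ay": 0,"az": 0,"grip": -1},
    {"dx": 0,"dy": 0,"dz": -2,"ax": 0,"ay": 0,"az": 0,"grip": -1},
    {"dx": 0,"dy": 0,"dz": -2,"ax": 0,"ay": 0,"az": 0,"grip": -1},
    {"dx": 0,"dy": 0,"dz": -2,"ax": 0,"ay": 0,"az": 0,"grip": -1},
    {"dx": 0,"dy": 0,"dz": 0,"ax": 0,"ay": 0,"az": 0,"grip": -1}
  ]
}}

```text
time_s: 7.23
eef_pos: [0.5095, 0.3528, 0.2586]
tool_rot: [[-0.327, 0.945, 0.005], [0.945, 0.327, 0.004], [0.002, 0.006, -1.0]]
ft_force: [0.8, 0.4, -0.6]
gripper_width: 0.0157
```

Run:
```python
from h import *
p=optics.read_camera("wrist"); s=optics.read_camera("scene")
cv2.imwrite("pics/c2.png",np.hstack([cv2.resize(p["pixels"],(440,330)),cv2.resize(s["pixels"][150:330,150:390],(360,330))[:, :360]]))
o=env.get_obs(); print(o["eef_pos"],o["gripper_width"],o["ft_force"],o["time_s"],o["q"])
```

```text
[0.50847469 0.35103937 0.25447881] 0.015757514313053604 [-1.2191275   0.22870816 -1.3681529 ] 7.3333 [ 0.05291506  0.54601926 -1.00933771  1.55801624  0.47434444  1.30086964
 -0.68564513]
```

View pics/c2.png

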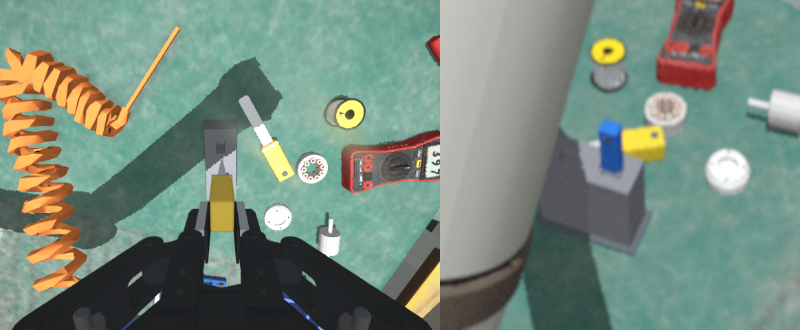

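The picture shows the gauge held between the pads with its slot empty, and the blue one still standing in the stand. Now moving to the jig.

>>> {"name": "arm_command", "arguments": {
  "plan": [
    {"dx": -1.8,"dy": -0.37,"dz": -2,"ax": 0,"ay": 0,"az": 0,"grip": -1},
    {"dx": -3.6,"dy": -0.74,"dz": -1.5,"ax": 0,"ay": 0,"az": 0,"grip": -1},
    {"dx": -3.6,"dy": -0.74,"dz": -1.5,"ax": 0,"ay": 0,"az": 0,"grip": -1},
    {"dx": -3.6,"dy": -0.74,"dz": 0,"ax": 0,"ay": 0,"az": 0,"grip": -1},
    {"dx": -3.6,"dy": -0.74,"dz": 0,"ax": 0,"ay": 0,"az": 0,"grip": -1},
    {"dx": -3.6,"dy": -0.74,"dz": 0,"ax": 0,"ay": 0,"az": 0,"grip": -1},
    {"dx": -3.6,"dy": -0.74,"dz": 0,"ax": 0,"ay": 0,"az": 0,"grip": -1},
    {"dx": -3.6,"dy": -0.74,"dz": 0,"ax": 0,"ay": 0,"az": 0,"grip": -1},
    {"dx": -3.6,"dy": -0.74,"dz": 0,"ax": 0,"ay": 0,"az": 0,"grip": -1},
    {"dx": -3.6,"dy": -0.74,"dz": 0,"ax": 0,"ay": 0,"az": 0,"grip": -1},
    {"dx": -1.8,"dy": -0.37,"dz": 0,"ax": 0,"ay": 0,"az": 0.084,"grip": -1},
    {"dx": 0,"dy": 0,"dz": 0,"ax": 0,"ay": 0,"az": 0.084,"grip": -1}
  ]
}}

```text
time_s: 8.33
eef_pos: [0.5557, -0.0214, 0.3011]
tool_rot: [[-0.151, 0.989, -0.004], [0.989, 0.151, -0.002], [-0.001, -0.004, -1.0]]
ft_force: [-0.7, 0.3, -0.5]
gripper_width: 0.0157
```

>>> {"name": "arm_command", "arguments": {
  "plan": [
    {"dx": 0,"dy": 0,"dz": 0,"ax": 0,"ay": 0,"az": 0,"grip": -1},
    {"dx": 0,"dy": 0,"dz": 0,"ax": 0,"ay": 0,"az": 0,"grip": -1},
    {"dx": 0,"dy": 0,"dz": 0,"ax": 0,"ay": 0,"az": 0,"grip": -1},
    {"dx": 0,"dy": 0,"dz": 0,"ax": 0,"ay": 0,"az": 0,"grip": -1}
  ]
}}

```text
time_s: 8.67
eef_pos: [0.5558, -0.0122, 0.3032]
tool_rot: [[-0.168, 0.986, -0.0], [0.986, 0.168, 0.0], [0.0, -0.0, -1.0]]
ft_force: [1.5, 0.2, -1.2]
gripper_width: 0.0159
```

Run:
```python
from h import *
o=env.get_obs(); print(o["eef_pos"],o["tool_rot"].round(4),o["ft_force"],o["time_s"])
p=optics.read_camera("wrist"); P=cloud(p); cv2.imwrite("pics/w3.png",p["pixels"]); np.save("w3.npy",P)
t=o["tool_rot"]; x,y,z=P[...,0],P[...,1],P[...,2]
for n in("gauge_tip","gauge_grip","gap_mouth"):
    for r in models.mark_of(n,p)[:2]: print(n,r["score"],r["xy"],atz(p,r["xy"],.112).round(4))
```

```text
[ 0.55582034 -0.01216654  0.30321264] [[-1.684e-01  9.857e-01 -5.000e-04]
 [ 9.857e-01  1.684e-01  3.000e-04]
 [ 3.000e-04 -4.000e-04 -1.000e+00]] [ 1.49818802  0.20273194 -1.22112342] 8.6667
gauge_tip 0.87 [318.0, 241.6] [ 0.5563 -0.0487  0.112 ]
gauge_grip 0.65 [319.2, 287.4] [ 0.5672 -0.1059  0.112 ]
gap_mouth 0.87 [324.0, 215.6] [ 0.5579 -0.0172  0.112 ]
```

View pics/w3.png

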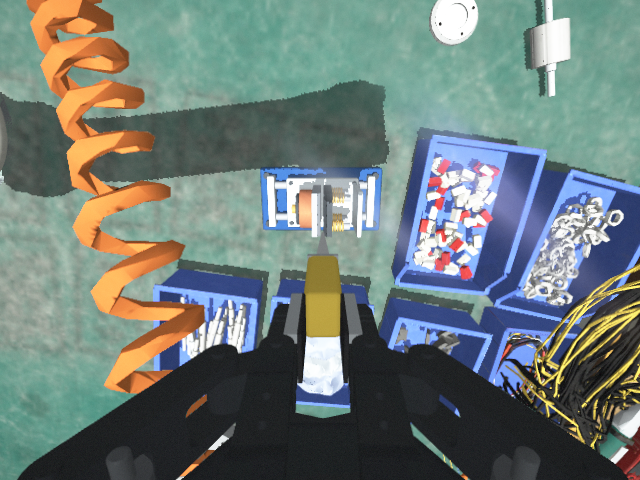

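Run:
```python
from h import *
p=optics.read_camera("wrist"); P=cloud(p)
print("tip",atz(p,(318,241.6),.2215).round(4), "NN tip depth",P[238,318:328].round(3))
s=p["pixels"][160:262,262:382]; cv2.imwrite("pics/w3c.png",cv2.resize(s,None,fx=5,fy=5,interpolation=cv2.INTER_CUBIC))
o=env.get_obs(); t=o["tool_rot"]; e=o["eef_pos"]
d=(P-e)@t  # tool frame
for v in range(184,236,5):
    r=d[v,300:348]; print(v,[(int(1000*a[1]),int(1000*b)) for a,b in zip(r[::2],P[v,300:348:2,2]) if b>.09])
```

```text
tip [ 0.5525 -0.0156  0.2215] NN tip depth [[ 0.56  -0.079 -0.   ]
 [ 0.561 -0.079 -0.001]
 [ 0.553 -0.007  0.241]
 [ 0.553 -0.006  0.241]
 [ 0.554 -0.006  0.242]
 [ 0.555 -0.006  0.24 ]
 [ 0.556 -0.006  0.241]
 [ 0.57  -0.077 -0.001]
 [ 0.572 -0.077 -0.002]
 [ 0.573 -0.076  0.   ]]
184 []
189 [(0, 480)]
194 [(-12, 112), (-9, 110), (-7, 110), (-5, 108), (1, 108), (3, 111), (5, 112), (7, 110), (10, 96), (12, 95), (15, 93), (17, 94), (19, 96), (22, 97), (24, 94), (27, 92)]
199 [(-26, 92), (-24, 92), (-19, 91), (-17, 92), (-15, 90), (-12, 110), (-9, 112), (-7, 112), (-5, 109), (1, 108), (3, 112), (5, 112), (7, 110), (10, 97), (12, 97), (15, 95), (17, 98), (19, 97), (22, 98), (24, 95), (26, 95)]
204 [(-26, 96), (-24, 96), (-22, 94), (-19, 95), (-17, 95), (-15, 95), (-12, 111), (-9, 111), (-7, 110), (-5, 108), (1, 106), (3, 112), (5, 111), (8, 110)]
209 [(-26, 96), (-24, 97), (-22, 96), (-19, 96), (-17, 97), (-15, 96), (-12, 111), (-10, 111), (-7, 111), (-5, 108), (1, 107), (3, 111), (5, 110), (7, 112)]
214 [(-26, 97), (-24, 98), (-22, 97), (-19, 96), (-17, 97), (-15, 96), (-12, 112), (-10, 110), (-7, 111), (-5, 109), (1, 107), (3, 110), (5, 111), (8, 111)]
219 [(-27, 96), (-24, 96), (-22, 95), (-20, 94), (-17, 95), (-15, 96), (-12, 111), (-10, 111), (-7, 112), (-5, 109), (1, 107), (3, 111), (5, 111), (8, 111)]
224 [(-27, 91), (-25, 92), (-22, 91), (-20, 91), (-17, 91), (-15, 91), (-12, 110), (-10, 112), (-7, 111), (-5, 108), (1, 108), (3, 111), (5, 110), (8, 111), (10, 97), (13, 97), (15, 95), (18, 95), (20, 98), (22, 97), (25, 95), (27, 96)]
229 [(-12, 111), (-10, 112), (-7, 111), (-5, 108), (1, 107), (3, 112), (5, 112), (8, 111), (10, 96), (13, 96), (15, 95), (20, 95), (22, 96)]
234 [(-12, 111), (-10, 111), (-7, 113), (-5, 107), (0, 229), (1, 108), (3, 111), (5, 110), (8, 111)]
```

View pics/w3c.png

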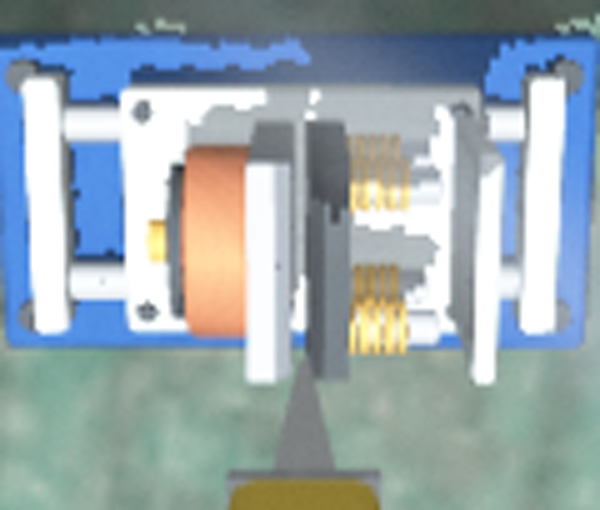

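The crop shows the slit at about crop x 290–306 (centre 297.5) and the plates' outer edges at 246 and 348. The blade tip is at (303,360), pointing at the slit. Converting these to tool-frame offsets.

Run:
```python
from h import *
p=optics.read_camera("wrist"); o=env.get_obs(); t=o["tool_rot"]; e=o["eef_pos"]
f=lambda cx,cy,z:((atz(p,(262+(cx+.5)/5-.5,160+(cy+.5)/5-.5),z)-e)@t*1000).round(1)[:2]
for n,a in dict(gap_top=(299,140,.112),gap_bot=(297.5,370,.112),edgeL=(246,270,.112),edgeR=(349,270,.112),pl_top=(297,122,.112),pl_botL=(266,381,.112),tip=(303,358,.2215),root=(305,470,.2895)).items(): print(n,f(*a))
P=cloud(p); d=(P-e)@t*1000; z=P[...,2]
m=(z>.104)&(z<.116)&(p["range_z"]>0)
for a,b in((190,205),(205,220),(220,236)):
    q=d[a:b][m[a:b]]; q=q[abs(q[:,1])<25]; print(q[:,1].min().round(1),q[:,1].max().round(1),np.percentile(q[:,0],[1,99]).round(1))
mb=(z>.215)&(z<.285)&(abs(d[...,1])<10)&(abs(d[...,0])<15); q=d[mb]; print("blade",len(q),np.median(q[:,1]), q[:,1].min(),q[:,1].max())
T=optics.read_camera("top"); Q=(cloud(T)-e)@t*1000; zz=cloud(T)[...,2]; g=(zz>.106)&(zz<.117)&(abs(Q[...,1])<25)&(abs(Q[...,0])<40); q=Q[g]; print("top",len(q),q[:,1].min(),q[:,1].max(),q[:,0].min(),q[:,0].max(), cv2.minAreaRect(q[:,:2].astype(np.float32)))
```

```text
gap_top [26.3 -1.6]
gap_bot [-26.4  -2. ]
edgeL [ -2.9 -13.6]
edgeR [-3.   9.6]
pl_top [30.3 -2. ]
pl_botL [-29.1  -9.3]
tip [ 6.9 -0.7]
root [11.7 -0.4]
-13.3 9.1 [ 7.4 20.7]
-13.5 9.3 [-10.1   6.9]
-13.6 9.4 [-28.6 -10.4]
blade 163 -0.7971558262813472 -4.166030131768373 3.1998282064334322
top 355 -12.843229890452413 10.599983682765187 -29.269683185334088 23.07491530278153 ((-3.124725341796875, -1.0794448852539062), (52.31283950805664, 23.393434524536133), 0.24058079719543457)
```

>>> {"name": "arm_command", "arguments": {
  "plan": [
    {"dx": -0.35,"dy": -0.13,"dz": 1.5,"ax": 0,"ay": 0,"az": 0,"grip": -1},
    {"dx": 0,"dy": 0,"dz": 2.5,"ax": 0,"ay": 0,"az": 0,"grip": -1},
    {"dx": 0,"dy": 0,"dz": 2.5,"ax": 0,"ay": 0,"az": 0,"grip": -1},
    {"dx": 0,"dy": 0,"dz": 2.5,"ax": 0,"ay": 0,"az": 0,"grip": -1},
    {"dx": 0,"dy": 0,"dz": 1.2,"ax": 0,"ay": 0,"az": 0,"grip": -1},
    {"dx": 0,"dy": 0,"dz": 0,"ax": 0,"ay": 0,"az": 0,"grip": -1},
    {"dx": 0,"dy": 0,"dz": 0,"ax": 0,"ay": 0,"az": 0,"grip": -1},
    {"dx": 0,"dy": 0,"dz": 0,"ax": 0,"ay": 0,"az": 0,"grip": -1},
    {"dx": 0,"dy": 0,"dz": 0,"ax": 0,"ay": 0,"az": 0,"grip": -1}
  ]
}}

```text
time_s: 9.77
eef_pos: [0.5568, -0.017, 0.2031]
tool_rot: [[-0.164, 0.986, 0.003], [0.986, 0.164, -0.0], [-0.001, 0.003, -1.0]]
ft_force: [0.1, 0.5, -0.7]
gripper_width: 0.0158
```

Run:
```python
from h import *
o=env.get_obs(); t=o["tool_rot"]; e=o["eef_pos"]; print(e,t[:,1],t[:,2],o["ft_force"],o["time_s"])
p=optics.read_camera("wrist"); P=cloud(p); d=(P-e)@t*1000; z=P[...,2]
cv2.imwrite("pics/w4.png",cv2.resize(p["pixels"][170:300,245:405],None,fx=4.5,fy=4.5,interpolation=cv2.INTER_CUBIC))
m=(z>.104)&(z<.116)&(abs(d[...,1])<25)&(abs(d[...,0])<40); q=d[m]; print("plates",q[:,1].min(),q[:,1].max(),q[:,0].min(),q[:,0].max())
m=(z>.122)&(z<.178)&(abs(d[...,1])<7)&(abs(d[...,0])<15); q=d[m]; print("blade",len(q),np.median(q,0),z[m].min(),z[m].max())
```

```text
[ 0.55683981 -0.01699879  0.20314281] [0.98640077 0.1643334  0.00283825] [ 2.90741367e-03 -1.80356441e-04 -9.99995757e-01] [ 0.05575972  0.45870898 -0.69839592] 9.7667
plates -13.781979438025749 9.383946159827822 -16.308801349674802 24.85951839003613
blade 162 [ 6.7833116  -0.80308343 43.25847841] 0.1222261967165022 0.17554378881439306
```

View pics/w4.png

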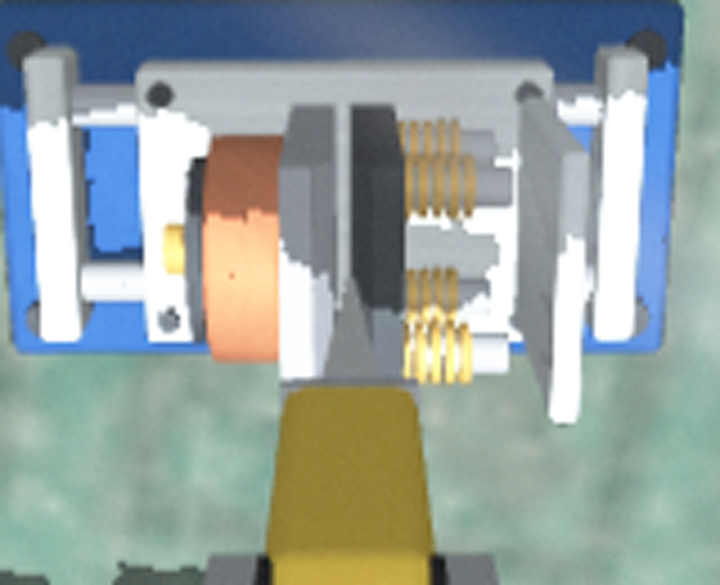

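The blade tip at (349,283) sits over the slit (about 343), within the lead-in. I'll nudge −1.2 mm and go down in small steps.

>>> {"name": "arm_command", "arguments": {
  "plan": [
    {"dx": 0,"dy": -0.12,"dz": 0,"ax": 0,"ay": 0,"az": 0,"grip": -1},
    {"dx": 0,"dy": 0,"dz": 0.5,"ax": 0,"ay": 0,"az": 0,"grip": -1},
    {"dx": 0,"dy": 0,"dz": 0.5,"ax": 0,"ay": 0,"az": 0,"grip": -1},
    {"dx": 0,"dy": 0,"dz": 0.5,"ax": 0,"ay": 0,"az": 0,"grip": -1},
    {"dx": 0,"dy": 0,"dz": 0.5,"ax": 0,"ay": 0,"az": 0,"grip": -1},
    {"dx": 0,"dy": 0,"dz": 0,"ax": 0,"ay": 0,"az": 0,"grip": -1},
    {"dx": 0,"dy": 0,"dz": 0,"ax": 0,"ay": 0,"az": 0,"grip": -1},
    {"dx": 0,"dy": 0,"dz": 0,"ax": 0,"ay": 0,"az": 0,"grip": -1}
  ]
}}

```text
time_s: 10.48
eef_pos: [0.5542, -0.0174, 0.1813]
tool_rot: [[-0.164, 0.986, -0.0], [0.986, 0.164, 0.0], [0.0, -0.0, -1.0]]
ft_force: [0.4, 0.5, 0.1]
gripper_width: 0.0162
```

>>> {"name": "arm_command", "arguments": {
  "plan": [
    {"dx": 0,"dy": 0,"dz": 0.3,"ax": 0,"ay": 0,"az": 0,"grip": -1},
    {"dx": 0,"dy": 0,"dz": 0.2,"ax": 0,"ay": 0,"az": 0,"grip": -1},
    {"dx": 0,"dy": 0,"dz": 0,"ax": 0,"ay": 0,"az": 0,"grip": -1},
    {"dx": 0,"dy": 0,"dz": 0,"ax": 0,"ay": 0,"az": 0,"grip": -1},
    {"dx": 0,"dy": 0,"dz": 0,"ax": 0,"ay": 0,"az": 0,"grip": -1}
  ]
}}

```text
time_s: 10.9
eef_pos: [0.5544, -0.0175, 0.1764]
tool_rot: [[-0.164, 0.986, 0.0], [0.986, 0.164, -0.0], [-0.0, 0.0, -1.0]]
ft_force: [-1.0, 0.5, -1.6]
gripper_width: 0.0156
```

>>> {"name": "arm_command", "arguments": {
  "plan": [
    {"dx": 0,"dy": 0,"dz": 0.3,"ax": 0,"ay": 0,"az": 0,"grip": -1},
    {"dx": 0,"dy": 0,"dz": 0.2,"ax": 0,"ay": 0,"az": 0,"grip": -1},
    {"dx": 0,"dy": 0,"dz": 0,"ax": 0,"ay": 0,"az": 0,"grip": -1},
    {"dx": 0,"dy": 0,"dz": 0,"ax": 0,"ay": 0,"az": 0,"grip": -1},
    {"dx": 0,"dy": 0,"dz": 0,"ax": 0,"ay": 0,"az": 0,"grip": -1}
  ]
}}

```text
time_s: 11.32
eef_pos: [0.5542, -0.0175, 0.1711]
tool_rot: [[-0.164, 0.986, -0.0], [0.986, 0.164, 0.0], [0.0, -0.0, -1.0]]
ft_force: [0.1, 0.7, -1.9]
gripper_width: 0.0158
```

>>> {"name": "arm_command", "arguments": {
  "plan": [
    {"dx": 0,"dy": 0,"dz": 0.3,"ax": 0,"ay": 0,"az": 0,"grip": -1},
    {"dx": 0,"dy": 0,"dz": 0.2,"ax": 0,"ay": 0,"az": 0,"grip": -1},
    {"dx": 0,"dy": 0,"dz": 0,"ax": 0,"ay": 0,"az": 0,"grip": -1},
    {"dx": 0,"dy": 0,"dz": 0,"ax": 0,"ay": 0,"az": 0,"grip": -1},
    {"dx": 0,"dy": 0,"dz": 0,"ax": 0,"ay": 0,"az": 0,"grip": -1}
  ]
}}

```text
time_s: 11.73
eef_pos: [0.5545, -0.0174, 0.1664]
tool_rot: [[-0.164, 0.986, 0.0], [0.986, 0.164, 0.0], [-0.0, 0.0, -1.0]]
ft_force: [-0.3, 1.2, 0.6]
gripper_width: 0.016
```

Run:
```python
from h import *
o=env.get_obs(); t=o["tool_rot"]; e=o["eef_pos"]; print(e,t[:,2],o["ft_force"],o["time_s"])
p=optics.read_camera("wrist"); F=[env.get_obs()["ft_force"]]
P=cloud(p); d=(P-e)@t*1000; z=P[...,2]
cv2.imwrite("pics/w5.png",cv2.resize(p["pixels"][170:300,245:405],None,fx=4.5,fy=4.5,interpolation=cv2.INTER_CUBIC))
for k in range(4): optics.read_camera("top"); F.append(env.get_obs()["ft_force"])
print(np.mean(F,0),np.std(F,0))
m=(z>.104)&(z<.116)&(abs(d[...,1])<25)&(abs(d[...,0])<40); q=d[m]; print("plates",q[:,1].min(),q[:,1].max(),q[:,0].min(),q[:,0].max())
```

```text
[ 0.55448618 -0.01743184  0.16644068] [ 2.89295958e-04  3.11394931e-05 -9.99999958e-01] [-0.31066016  1.2341704   0.60925658] 11.7333
[ 0.50628426  0.26368236 -0.00491137] [0.51439755 0.2150785  0.3785063 ]
plates -12.40162308697606 11.521220037501251 -11.570633195905312 24.9148843111006
```

View pics/w5.png

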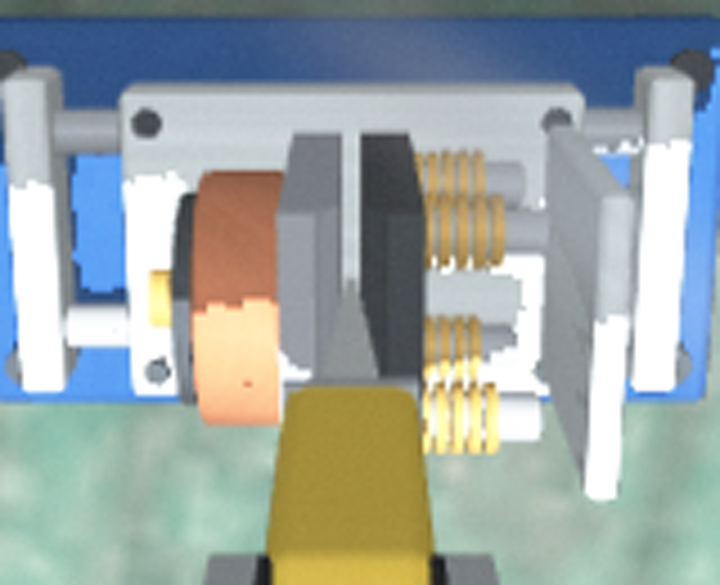

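The blade is in the slit, about 27 mm deep and centred between the plates, with almost no push yet. Going on in steps and averaging the force.

>>> {"name": "arm_command", "arguments": {
  "plan": [
    {"dx": 0,"dy": 0,"dz": 0.2,"ax": 0,"ay": 0,"az": 0,"grip": -1},
    {"dx": 0,"dy": 0,"dz": 0.2,"ax": 0,"ay": 0,"az": 0,"grip": -1},
    {"dx": 0,"dy": 0,"dz": 0,"ax": 0,"ay": 0,"az": 0,"grip": -1},
    {"dx": 0,"dy": 0,"dz": 0,"ax": 0,"ay": 0,"az": 0,"grip": -1}
  ]
}}

```text
time_s: 12.32
eef_pos: [0.5545, -0.0174, 0.1624]
tool_rot: [[-0.164, 0.986, 0.0], [0.986, 0.164, 0.0], [0.0, 0.0, -1.0]]
ft_force: [0.5, 0.5, 2.8]
gripper_width: 0.0157
```

```bash
cat > f.py <<'E'
from h import *
F=[]; E_=[]
for k in range(6):
    p=optics.read_camera("wrist"); o=env.get_obs(); F.append(o["ft_force"]); E_.append(o["eef_pos"])
t=o["tool_rot"]; e=np.mean(E_,0); P=cloud(p); d=(P-e)@t*1000; z=P[...,2]
m=(z>.109)&(z<.116)&(abs(d[...,1])<25)&(abs(d[...,0])<40); q=d[m]
print(e.round(4),"depth",round(1000*(.112-(e[2]-.0817)),1),"F",np.mean(F,0).round(2),"sd",np.std(F,0).round(2),"tilt",t[:2,2].round(4),"span",q[:,1].min().round(1),q[:,1].max().round(1),o["time_s"],o["gripper_width"])
E
python3 f.py
```

```text
[ 0.5545 -0.0174  0.1625] depth 31.2 F [0.54 0.12 3.06] sd [0.39 0.4  0.25] tilt [0.0002 0.0001] span -12.6 11.7 12.6167 0.015757473846556923
```

>>> {"name": "arm_command", "arguments": {
  "plan": [
    {"dx": 0,"dy": 0,"dz": 0.2,"ax": 0,"ay": 0,"az": 0,"grip": -1},
    {"dx": 0,"dy": 0,"dz": 0.2,"ax": 0,"ay": 0,"az": 0,"grip": -1},
    {"dx": 0,"dy": 0,"dz": 0,"ax": 0,"ay": 0,"az": 0,"grip": -1},
    {"dx": 0,"dy": 0,"dz": 0,"ax": 0,"ay": 0,"az": 0,"grip": -1}
  ]
}}

```text
time_s: 12.95
eef_pos: [0.5545, -0.0174, 0.1585]
tool_rot: [[-0.164, 0.986, 0.0], [0.986, 0.164, -0.0], [-0.0, 0.0, -1.0]]
ft_force: [-0.2, 0.5, 2.5]
gripper_width: 0.0156
```

```bash
python3 f.py
```

```text
[ 0.5544 -0.0175  0.1585] depth 35.2 F [0.2  0.15 4.03] sd [0.41 0.62 0.16] tilt [ 0.0002 -0.    ] span -12.8 12.0 13.25 0.016173345168256602
```

>>> {"name": "arm_command", "arguments": {
  "plan": [
    {"dx": 0,"dy": 0,"dz": 0.2,"ax": 0,"ay": 0,"az": 0,"grip": -1},
    {"dx": 0,"dy": 0,"dz": 0.2,"ax": 0,"ay": 0,"az": 0,"grip": -1},
    {"dx": 0,"dy": 0,"dz": 0.2,"ax": 0,"ay": 0,"az": 0,"grip": -1},
    {"dx": 0,"dy": 0,"dz": 0,"ax": 0,"ay": 0,"az": 0,"grip": -1},
    {"dx": 0,"dy": 0,"dz": 0,"ax": 0,"ay": 0,"az": 0,"grip": -1},
    {"dx": 0,"dy": 0,"dz": 0,"ax": 0,"ay": 0,"az": 0,"grip": -1}
  ]
}}

```text
time_s: 13.75
eef_pos: [0.5547, -0.0174, 0.1527]
tool_rot: [[-0.164, 0.986, 0.001], [0.986, 0.164, -0.0], [-0.0, 0.001, -1.0]]
ft_force: [0.7, 0.4, 6.0]
gripper_width: 0.0158
```

```bash
python3 f.py
python3 - <<'E'
from h import *
p=optics.read_camera("wrist"); s=optics.read_camera("top")
cv2.imwrite("pics/end.png",np.hstack([cv2.resize(p["pixels"][150:310,230:420],(475,400)),cv2.resize(s["pixels"][200:330,230:330],(308,400))]))
E
```

```text
[ 0.5547 -0.0174  0.1527] depth 41.0 F [0.64 0.33 5.33] sd [0.49 0.55 0.63] tilt [ 0.0007 -0.    ] span -13.1 12.2 14.05 0.016178356447926007
```

View pics/end.png

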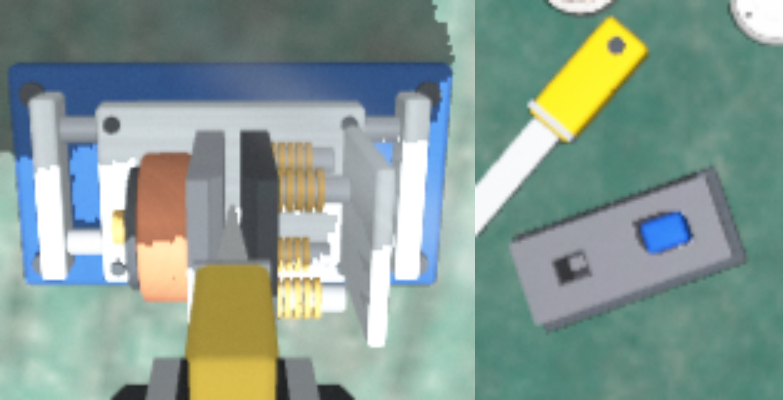

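The final view shows the blade wedged between both plates and the blue gauge still standing in the stand. The mean upward force is 5.3 N, about 6 N once the gauge's weight is added. Handing in.

```bash
python3 -c "
from h import *
print(env.hand_in()); o=env.get_obs(); print(o['eef_pos'],o['ft_force'],o['time_s'])"
```

```text
the job is handed in; nothing more can be done
None
the job is handed in; nothing more can be done
```

The job is handed in. The yellow gauge is out of the stand and sits snugly in the brake jig's gap, still gripped at 60 N. The clock read about 14 s of the 38 s allowed.

**Last checks**
- **Depth:** the tip is about 41 mm below the plate tops.
- **Push:** the measured force averaged 5.3 N upward, about 6 N once the gauge's weight is added. It rose steadily as the blade went down, as expected for a snug drag.
- **Fit:** I estimate the dark plate is about 1.5–2.4 mm open, within the 0.4–3.6 mm range. This is inferred from the force and the outer span of the plates. Those two disagreed by several millimetres on where first touch was, but both put the opening in range.
- **Pose:** the tool is upright to within 0.001 rad and still.
- **Stand:** the blue gauge is still standing in its slot.

**Two things to note**
- **Look-alike fell over:** the large look-alike gauge was standing at the start. I found it lying on the bench behind the stand after my approach move, with the gripper still about 70 mm above its top. I saw no contact force in the readings, but I don't know why it fell. It stayed on the bench.
- **Grip reading:** the gripper reported about 16 mm across the 18 mm handle. It held steady with no sign of slipping.

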